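# Reset the tripped breaker under a push-latch cover

## Task

Reset the tripped breaker in the grey bench power box: press its black cover down near the front edge and let go, so that it pops open. Push the one round button that stands out fully in, then push the cover down again until it latches shut and stays shut. Leave the loose tools where they lie.

Things in the scene. Friction and masses are not known exactly. Their poses are not given: they have to be found in the camera images.
- power_box: Grey painted open-topped case fixed to the bench, 162 (x) x 124 (y) x 70 mm high, walls 5 mm; origin under its centre, own -x is its front (robot side), own +x the hinge side. A black tongue, 28 mm wide and 38 mm long, under the cover's front edge enters a pocket behind the front wall (pocket 39 mm high, reaching back to own x -0.037).
- cover_hinge (a point): Middle of the cover's hinge line, at the rear top of the case (own x +0.068 of the case, 74 mm above the bench). The hinge line runs along the case's y axis.
- cover_press (a point): Where to press: on the cover's upper face amid small grip ribs near its front edge, 112 mm from the hinge line; moves with the cover. The black cover plate is 136 x 108 x 8 mm, its front edge 140 mm from the hinge line; shut, its top is 78 mm above the bench, 8 mm above the case's rim.
- cover (a joint): Cover angle, rad: 0 latched shut, positive open. Sprung: when free it swings up in about 3 s to 1.6 (upright; may be pushed to 2.0). Push-push latch: pressed at cover_press to its stop (5.2 mm down, -0.047 rad) and let go, it is released; pressed less than 4.5 mm, it stays latched. Pushed down from open to that stop and let go, it is latched. 3 N moves it; a 10 N press surely reaches the stop.
- reset_button (a joint): Travel of the tripped breaker's button, m: 0 = standing out, 0.008 = fully in. It stays where it is pushed; about 2 N moves it.
- button_top (a point): Centre of the top of the tripped breaker's round white button, 16 mm across. Standing out, it is 53 mm above the bench (17 mm below the rim), 11 mm above its steel collar; fully in, 45 mm and 3 mm. It lies under the cover, 82 mm in front of the hinge line, 24 mm left or right of the case's middle.
- breaker_set: The other breaker, same look but with its button already in (top 45 mm above the bench); origin under the breaker's 34 x 30 mm base, 33 mm above the bench. Nothing to do there; its button does not move.
- pliers_red: Loose pliers with red handles, 198 x 64 x 14 mm, lying behind the power box; origin under its middle. A bystander.
- screwdriver_orange: Loose screwdriver with orange handle, 240 mm long, 30 mm thick. A bystander.
- punch: Loose steel punch, 150 mm long, 11 mm thick. A bystander.

How it is judged:
On the way, in this order (a step that is already met when the one before it is completed fails the run):
1. the cover has popped open (value of joint cover above 1 rad), for 0.2 s.
2. the tripped breaker's button is pushed in (value of joint reset_button above 0.0065 m), for 0.2 s.
3. the cover is pushed shut (value of joint cover below 0.03 rad), for 0.1 s.
At the end, for the whole second after the job is handed in: The cover is latched shut and at rest (within 0.03 rad of 0), and the tripped breaker's button is in by at least 6.5 of its 8 mm (value of joint cover between -0.03 and 0.03 rad and velocity of joint cover between -0.05 and 0.05 rad/s and value of joint reset_button above 0.0065 m); the robot touches nothing.
It fails at once if a loose tool is lifted, carried or pushed more than 3 cm (distance of any of pliers_red, screwdriver_orange, punch from where it was at the start of the episode above 0.03 m).
It also fails if it takes over 67 s, if anything falls off the work surface, if the arm or the gripper's body presses on something with over 40 N, if the wrist force passes 120 N, or if a joint passes its speed limit or range.

## Robot

A 6-joint arm with a two-finger parallel gripper is mounted at the origin on a cart in front of the work surface, level with it; the furniture and walls round the work are solid. World frame = base frame: x ahead of the robot, y to its left, z up, the work surface at z = 0. Lengths are in m, angles in rad, forces in N, time in s.
With the tool pointing down it reaches from about 0.375 to 0.925 m from the base axis. Payload 5.7 kg.
Tool frame: the origin (TCP) lies on the centre line of the jaws, within the pads' length; the fingertips stand 17 mm ahead of it and the grasp point (between the pads) lies 2 mm behind it; z points along the fingers, y is the line along which they close (so a half turn about z gives the same grasp; the last joint's range is limited). The gripper opens to 85 mm and grips with 20 to 120 N. Pads are 22 mm wide; open, the fingers measure 114 mm over their backs; the gripper's body (76 mm by 85 mm) begins 54 mm behind the grasp point. The pads swing forward as they close: fully open they stand 13 mm farther back than shut.
Start: joints at [-1.431, 0.359, 1.51, -0, 1.272, -0.115], TCP at [0.151, -0.581, 0.248] pointing down, gripper open.
Joint ranges: [-2.97, 2.97], [-1.01, 2.36], [0.21, 2.38], [-0.96, 4.11], [0.2, 2.71], [-2.98, 2.98]. Speed limits (rad/s): [2.39, 2.39, 3.14, 3.14, 3.14, 3.14].

## Interface

Orientations are given as a unit quaternion [x, y, z, w].
In Python, from rig import read_state, viewer, workorder, models gives the robot as it stands.
- The arm moves only by the shell command python3 -m crank 'ROWS'. ROWS is a JSON object of lists of equal length, an entry for each row: "linear": the shift along the tool's x, y, z in mm, a list of three; "delta_rot": the turn, a rotation vector about the tool's x, y, z in degrees, a list of three; "jaw": the opening in per cent of the stroke, from 0 (shut) to 100 (fully open). In form: {"linear": [[dx, dy, dz], ...], "delta_rot": [[wx, wy, wz], ...], "jaw": [jaw, ...]}. A call has exactly 10 rows; each row shifts and turns the commanded pose from where the row before left it, along the tool's axes as they then stand; what a row does not reach is not made up. A row lasts 1/12 s, in which the tool goes at most 41.7 mm and 7.16 degrees, less where a joint would pass 70% of its speed; a pose out of reach is approached as far as the arm can. A call is refused whole if a number of a shift passes 41.7 or a number of a turn 7.16, either way. A call with a gripper value outside its range is refused whole. The fingers move at their own pace and stop on an object; the grip force is fixed at half the most. Time passes only in rows, so rows that do not move let the fingers close, or fill a call up. It gives the time, the measured TCP pose, the force, the opening and the grip force at its end, in the units of the state.
- read_state(): the state, without advancing time (a new reading comes with each control period).
- viewer.capture(name): name is "side" or "top"; returns (picture, depth): 400x640x3 uint8, red, green, blue; 400x640 float32, m along the optical axis (not along the pixel's ray), 0 where there is no reading.
- viewer.get_calibration(name): a dict with "fx", "fy", "cx", "cy" (pixels), "dist_coeffs" ([k1, k2, p1, p2, k3] as OpenCV has them; the pictures are not rectified), "cam_to_world" (4x4, takes a point from camera to world coordinates). Camera axes: x right, y down, z forward; pixel columns grow to the right and rows downward; lengths in m; the calibration is good to about 2 mm. A picture is of the moment at which its call begins. get_calibration takes no time and is no camera call.
- workorder.close_job(): hands the job in; it is judged then, once.
Trained networks look in the newest picture that a camera, given by its name, has taken for a name from the list of things; names that differ only in an ending like _2 or _b are one class to them, and where a whole thing is asked for, a point or a joint stands for the part that bears it (a point fixed in the world has none). Each returns a list of dicts, best first, with "p" (0 to 1); they miss things now and then, are a little off and sometimes report something else, mostly with a low value. They report only what shows in the picture. A call takes as long as a camera call.
- models.masks_of(camera, thing): "region" (400x640 bool, what is visible of it) and "bbox" ([left, top, right, bottom] in pixels, round what is visible of it).
The state is a dict: "clock": time; "joint_positions": joint angles; "joint_velocities": joint speeds; "effort": joint torques, N m; "ee_pos": TCP position; "ee_rot": TCP orientation; "force": force on the tool from outside, world axes, zero at the start; "torque": the same for the moment, N m; "grip_width": finger opening in m; "grasp_force": force on a finger pad.
Only numpy, scipy, OpenCV 4.12 (cv2) and the standard library are available. Lean on these libraries where they do the work, as an engineer would, in place of code of your own. Each camera call takes 0.05 s, during which the arm holds its last target. There are 200 camera calls.

## Working session

There is one attempt and no reset: what is moved stays moved. The work goes in short steps, Python scripts to look and compute and a shell command to move; the robot and the scene stay as the last step left them, time stands still between calls to the robot, and variables do not carry over. Pictures are saved under pics/ and viewed, at most 10 in all, crops included, and the job is handed in when it is done.

```bash
mkdir -p pics; cat > h.py <<'E'
import numpy as np,cv2
from rig import read_state,viewer,workorder,models
def pts(cam,depth,mask):
    c=viewer.get_calibration(cam);v,u=np.nonzero(mask&(depth>0));z=depth[v,u]
    K=np.array([[c['fx'],0,c['cx']],[0,c['fy'],c['cy']],[0,0,1]])
    n=cv2.undistortPoints(np.stack([u,v],1).astype(float)[:,None],K,np.array(c['dist_coeffs']))[:,0]
    P=np.c_[n*z[:,None],z,np.ones(len(z))]@np.array(c['cam_to_world']).T
    return P[:,:3]
def save(n,im): cv2.imwrite('pics/'+n,im[:,:,::-1])
E
python3 - <<'E'
from h import *
s=read_state();print(s['clock'],s['ee_pos'],s['ee_rot'],s['grip_width'])
ims=[]
for cam in('top','side'):
    im,d=viewer.capture(cam);ims.append(im)
    save(cam+'0.png',im)
    for t in('power_box','cover','pliers_red','screwdriver_orange','punch'):
        for r in models.masks_of(cam,t)[:1]:
            P=pts(cam,d,r['region']);print(cam,t,round(r['p'],2),r['bbox'],np.round(np.median(P,0),3),np.round(np.percentile(P,2,axis=0),3),np.round(np.percentile(P,98,axis=0),3))
            if t in('cover','power_box'):
                Q=P[abs(P[:,2]-.078)<.01];q=cv2.minAreaRect((Q[:,:2]*1000).astype(np.float32));print('  rect',q)
E
```

```text
0.0 [ 0.15112687 -0.57997467  0.24746161] [ 9.91895196e-01  1.27055404e-01 -9.56542390e-06 -9.18983764e-04] 0.08545653713196924
top power_box 0.57 [264.4, 212.0, 349.1, 300.1] [0.448 0.2   0.076] [0.368 0.124 0.002] [0.536 0.277 0.079]
  rect ((452.50982666015625, 202.23828125), (160.93692016601562, 123.25365447998047), 26.61553955078125)
top cover 0.73 [271.3, 217.7, 340.2, 295.3] [0.45  0.203 0.077] [0.38  0.138 0.073] [0.521 0.266 0.08 ]
  rect ((452.418212890625, 203.48141479492188), (143.3095245361328, 110.54914093017578), 26.71352767944336)
top pliers_red 0.84 [241.0, 186.4, 322.9, 210.0] [0.599 0.28  0.011] [0.545 0.188 0.005] [0.622 0.362 0.016]
top screwdriver_orange 0.64 [348.7, 264.7, 451.7, 331.7] [ 0.365 -0.051  0.022] [ 0.33  -0.111  0.01 ] [0.439 0.09  0.028]
top punch 0.85 [378.3, 249.3, 420.4, 278.3] [ 0.464 -0.007  0.008] [ 0.431 -0.05   0.004] [0.497 0.033 0.012]
side power_box 0.85 [320.2, 186.2, 422.0, 265.3] [0.46  0.238 0.06 ] [0.36  0.149 0.001] [0.545 0.292 0.079]
  rect ((451.5476379394531, 205.64913940429688), (162.51828002929688, 122.35441589355469), 26.038297653198242)
side cover 0.53 [287.4, 230.6, 338.2, 296.6] [0.595 0.303 0.012] [0.542 0.192 0.   ] [0.62  0.377 0.016]
  rect ((0.0, 0.0), (0.0, 0.0), 0.0)
side screwdriver_orange 0.56 [381.4, 160.1, 404.0, 185.8] [ 0.361 -0.048  0.022] [ 0.327 -0.103 -0.001] [ 0.391 -0.001  0.029]
side punch 0.63 [345.6, 183.8, 364.3, 193.4] [0.46  0.003 0.01 ] [ 0.445 -0.02   0.002] [0.476 0.019 0.013]
```

View picture.

```bash
python3 - <<'E'
import cv2,numpy as np
a=cv2.imread('pics/top0.png')[170:350,220:480];a=cv2.resize(a,None,fx=2.2,fy=2.2)
b=cv2.imread('pics/side0.png');b=cv2.resize(b[120:320,240:480],(475,396))
h=max(a.shape[0],b.shape[0]);f=np.zeros((600,800,3),np.uint8)
a=cv2.resize(a,(400,277));b=cv2.resize(b,(400,333));f[:277,:400]=a;f[:333,400:]=b
t=cv2.imread('pics/side0.png');f[340:590,:400]=cv2.resize(t,(400,250));t=cv2.imread('pics/top0.png');f[340:590,400:]=cv2.resize(t,(400,250))
cv2.imwrite('pics/m0.png',f)
E
```

```text
(no output)
```

View pics/m0.png

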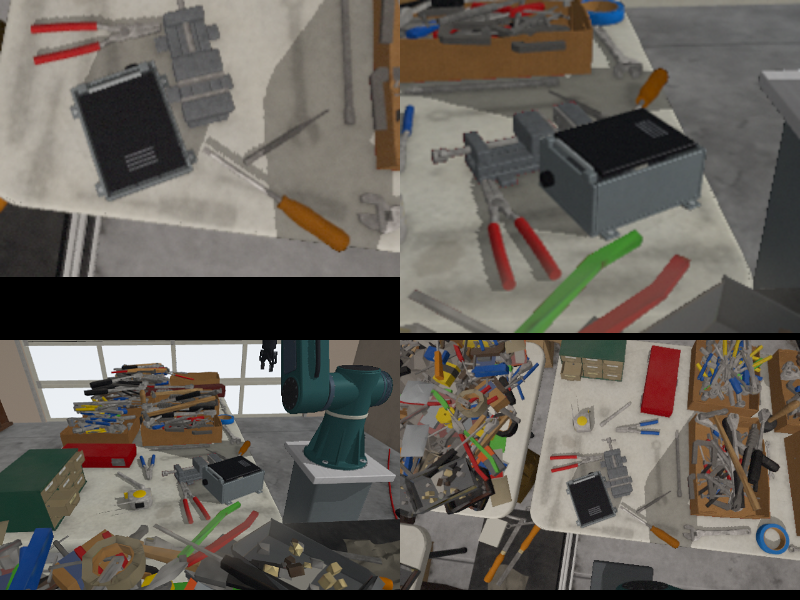

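The top view shows the shut black cover with its grip ribs toward the robot. The vise is behind and to the right, the pliers are to the left rear, and the screwdriver and punch lie to the right. The box's +x axis is at about 26.5° yaw, with its centre near (0.452, 0.204). I'll approach in an arc with the jaws shut.

```bash
python3 -m crank '{"linear":[[0,0,0],[0,0,0],[36,-16,0],[36,-16,0],[36,-16,0],[36,-16,0],[36,-16,0],[36,-16,0],[36,-16,0],[36,-16,0]],"delta_rot":[[0,0,-6],[0,0,-5.9],[0,0,0],[0,0,0],[0,0,0],[0,0,0],[0,0,0],[0,0,0],[0,0,0],[0,0,0]],"jaw":[0,0,0,0,0,0,0,0,0,0]}'
cat >> h.py <<'E'
from scipy.spatial.transform import Rotation as R
C=np.array([.452,.204]);A=np.radians(26.5)
def own(x,y): return C+np.array([x*np.cos(A)-y*np.sin(A),x*np.sin(A)+y*np.cos(A)])
def go(x,y,z):
    s=read_state();r=R.from_quat(s['ee_rot'])
    print('t',s['clock'],'F',np.round(s['force'],1),'tool z',np.round(r.as_matrix()[:,2],3),'yaw',np.degrees(np.arctan2(*r.as_matrix()[[1,0],0])))
    print('shift mm',np.round(r.inv().apply(np.array([x,y,z])-s['ee_pos'])*1000,1))
E
python3 -c "
from h import *
print(own(-.044,0));go(*own(-.044,0),.13)"
```

```text
clock: 1.43
ee_pos: [0.3527, -0.336, 0.2486]
ee_rot: [0.973, 0.229, 0.0, 0.0]
force: [0.2, -0.1, 0.7]
grip_width: 0.0001
grasp_force: 0.0
[0.41262289 0.1843673 ]
t 1.4333 F [ 0.2 -0.1  0.7] tool z [ 0. -0. -1.] yaw 26.478847366667257
shift mm [ 285.6 -439.2  118.4]
```

```bash
Z='"'; python3 -m crank '{"linear":[[20.4,-31.4,0],[20.4,-31.4,0],[20.4,-31.4,0],[20.4,-31.4,0],[20.4,-31.4,0],[20.4,-31.4,0],[20.4,-31.4,0],[20.4,-31.4,0],[20.4,-31.4,0],[20.4,-31.4,0]],"delta_rot":[[0,0,0],[0,0,0],[0,0,0],[0,0,0],[0,0,0],[0,0,0],[0,0,0],[0,0,0],[0,0,0],[0,0,0]],"jaw":[0,0,0,0,0,0,0,0,0,0]}' >/dev/null
python3 -m crank '{"linear":[[20.4,-31.4,0],[20.4,-31.4,0],[20.4,-31.4,0],[20.4,-31.4,0],[0,0,30],[0,0,30],[0,0,30],[0,0,20],[0,0,0],[0,0,0]],"delta_rot":[[0,0,0],[0,0,0],[0,0,0],[0,0,0],[0,0,0],[0,0,0],[0,0,0],[0,0,0],[0,0,0],[0,0,0]],"jaw":[0,0,0,0,0,0,0,0,0,0]}'
python3 -c "
from h import *
go(*own(-.044,0),.095)"
```

```text
clock: 3.1
ee_pos: [0.4106, 0.1831, 0.1379]
ee_rot: [0.973, 0.229, -0.001, -0.0]
force: [0.3, 0.9, 1.2]
grip_width: 0.0
grasp_force: 0.0
t 3.1 F [0.3 0.9 1.2] tool z [-0.002 -0.001 -1.   ] yaw 26.500895531399806
shift mm [ 2.4 -0.2 42.9]
```

```bash
python3 -m crank '{"linear":[[2,0,15],[0,0,15],[0,0,9],[0,0,2],[0,0,2],[0,0,2],[0,0,2],[0,0,1],[0,0,0],[0,0,0]],"delta_rot":[[0,0,0],[0,0,0],[0,0,0],[0,0,0],[0,0,0],[0,0,0],[0,0,0],[0,0,0],[0,0,0],[0,0,0]],"jaw":[0,0,0,0,0,0,0,0,0,0]}'
```

```text
clock: 3.93
ee_pos: [0.4138, 0.1843, 0.0909]
ee_rot: [0.973, 0.229, 0.001, -0.0]
force: [0.3, -0.5, 1.9]
grip_width: 0.0002
grasp_force: 0.9
```

```bash
python3 -m crank '{"linear":[[0,0,1],[0,0,1],[0,0,1],[0,0,1],[0,0,0],[0,0,0],[0,0,0],[0,0,0],[0,0,0],[0,0,0]],"delta_rot":[[0,0,0],[0,0,0],[0,0,0],[0,0,0],[0,0,0],[0,0,0],[0,0,0],[0,0,0],[0,0,0],[0,0,0]],"jaw":[0,0,0,0,0,0,0,0,0,0]}'
```

```text
clock: 4.77
ee_pos: [0.4139, 0.1843, 0.0894]
ee_rot: [0.973, 0.229, 0.001, 0.0]
force: [-8.8, -3.5, 43.8]
grip_width: 0.0
grasp_force: 22.3
```

The force rose to 44 N at the stop, so I'm lifting off now.

```bash
python3 -m crank '{"linear":[[0,0,-20],[0,0,-40],[0,0,-40],[0,0,-40],[0,0,-40],[0,0,-20],[0,0,0],[0,0,0],[0,0,0],[0,0,0]],"delta_rot":[[0,0,0],[0,0,0],[0,0,0],[0,0,0],[0,0,0],[0,0,0],[0,0,0],[0,0,0],[0,0,0],[0,0,0]],"jaw":[0,0,0,0,0,0,0,0,0,0]}'>/dev/null
for i in 1 2 3; do python3 -m crank '{"linear":[[0,0,0],[0,0,0],[0,0,0],[0,0,0],[0,0,0],[0,0,0],[0,0,0],[0,0,0],[0,0,0],[0,0,0]],"delta_rot":[[0,0,0],[0,0,0],[0,0,0],[0,0,0],[0,0,0],[0,0,0],[0,0,0],[0,0,0],[0,0,0],[0,0,0]],"jaw":[0,0,0,0,0,0,0,0,0,0]}'|tr '\n' ' '; done
python3 - <<'E'
from h import *
ims=[]
for cam in('top','side'):
    im,d=viewer.capture(cam)
    ims.append(cv2.resize(im[190:310,240:400] if cam=='top' else im[150:290,270:457],(400,300),interpolation=cv2.INTER_CUBIC))
    for t in('cover','button_top','reset_button','breaker_set'):
        for r in models.masks_of(cam,t)[:2]:
            P=pts(cam,d,r['region']);m=np.median(P,0)
            o=np.array([[np.cos(A),np.sin(A)],[-np.sin(A),np.cos(A)]])@(m[:2]-C)
            print(cam,t,round(r['p'],2),r['bbox'],np.round(m,3),'own',np.round(o,3),np.round(np.percentile(P,[2,98],axis=0)[:,2],3))
save('m1.png',np.hstack(ims))
E
```

```text
clock: 6.43 ee_pos: [0.4131, 0.1842, 0.2864] ee_rot: [0.973, 0.229, 0.0, -0.0] force: [0.8, -1.0, 0.3] grip_width: 0.0 grasp_force: 0.0 clock: 7.27 ee_pos: [0.4131, 0.1842, 0.2863] ee_rot: [0.973, 0.229, -0.0, -0.0] force: [-0.9, -0.7, -0.6] grip_width: -0.0 grasp_force: 0.0 clock: 8.1 ee_pos: [0.4131, 0.1842, 0.2863] ee_rot: [0.973, 0.229, -0.0, -0.0] force: [0.3, 0.9, -0.2] grip_width: 0.0001 grasp_force: 0.0 side cover 0.7 [326.0, 135.9, 366.2, 224.6] [0.513 0.241 0.156] own [0.071 0.006] [0.076 0.214]
side button_top 0.49 [382.4, 218.6, 388.2, 222.1] [0.431 0.221 0.052] own [-0.011  0.024] [0.045 0.07 ]
side reset_button 0.55 [377.7, 216.0, 387.9, 222.8] [0.432 0.221 0.052] own [-0.011  0.024] [0.04 0.07]
side reset_button 0.42 [326.5, 137.9, 367.4, 221.9] [0.513 0.242 0.156] own [0.072 0.006] [0.079 0.214]
side breaker_set 0.46 [325.2, 138.0, 422.7, 267.0] [0.49  0.238 0.057] own [0.049 0.013] [0.    0.211]
side breaker_set 0.43 [362.0, 207.9, 381.0, 219.7] [0.451 0.183 0.039] own [-0.01  -0.019] [0.034 0.045]
```

View pics/m1.png

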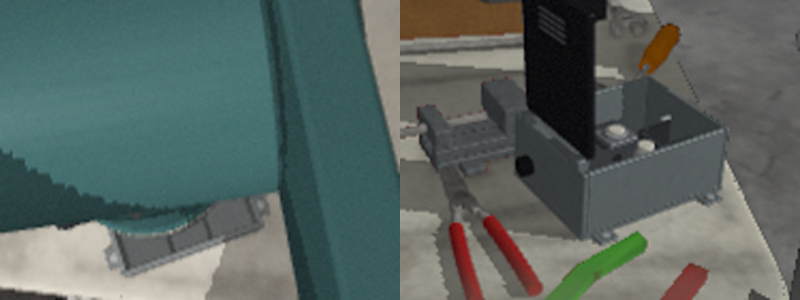

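The cover stands upright. The side view shows two white buttons at crop pixels (618,130) and (645,145). I'll check which one stands out from the depth.

```bash
python3 - <<'E'
from h import *
im,d=viewer.capture('side')
M=np.zeros(d.shape,bool);M[200:240,350:410]=1
P=pts('side',d,M);v,u=np.nonzero(M&(d>0));col=im[v,u].astype(int)
o=(P[:,:2]-C)@np.array([[np.cos(A),-np.sin(A)],[np.sin(A),np.cos(A)]])
w=(col.min(1)>150)&(abs(o[:,1])<.05)&(P[:,2]<.062)
for s in(1,-1):
    k=w&(s*o[:,1]>0);print(s,k.sum(),np.c_[o[k],P[k,2]].round(3).tolist()[:40])
go(*own(-.014,.024),.13)
E
```

```text
1 18 [[-0.013, 0.019, 0.054], [-0.016, 0.018, 0.052], [-0.017, 0.02, 0.053], [-0.019, 0.02, 0.053], [-0.01, 0.02, 0.053], [-0.012, 0.021, 0.053], [-0.013, 0.022, 0.053], [-0.014, 0.024, 0.054], [-0.016, 0.024, 0.053], [-0.018, 0.025, 0.053], [-0.019, 0.028, 0.054], [-0.011, 0.024, 0.052], [-0.011, 0.028, 0.054], [-0.015, 0.026, 0.053], [-0.015, 0.028, 0.053], [-0.017, 0.029, 0.053], [-0.013, 0.028, 0.052], [-0.014, 0.031, 0.053]]
-1 14 [[-0.013, -0.03, 0.045], [-0.014, -0.028, 0.046], [-0.018, -0.029, 0.044], [-0.018, -0.026, 0.046], [-0.01, -0.026, 0.046], [-0.013, -0.027, 0.044], [-0.014, -0.025, 0.045], [-0.016, -0.023, 0.045], [-0.018, -0.022, 0.045], [-0.021, -0.023, 0.044], [-0.011, -0.02, 0.046], [-0.015, -0.021, 0.044], [-0.015, -0.019, 0.045], [-0.017, -0.018, 0.045]]
t 8.65 F [0.8 0.4 1. ] tool z [-0.  0. -1.] yaw 26.500181199868514
shift mm [ 29.7 -24.4 156.3]
```

The left button (own +0.024) stands out at 53 mm, and the right one is in at 45 mm. I'm moving over the left one and descending.

```bash
python3 -m crank '{"linear":[[14,-12,0],[15,-12,0],[0,0,35],[0,0,35],[0,0,35],[0,0,35],[0,0,35],[0,0,25],[0,0,0],[0,0,0]],"delta_rot":[[0,0,0],[0,0,0],[0,0,0],[0,0,0],[0,0,0],[0,0,0],[0,0,0],[0,0,0],[0,0,0],[0,0,0]],"jaw":[0,0,0,0,0,0,0,0,0,0]}'
python3 -c "
from h import *
go(*own(-.014,.024),.062)"
```

```text
clock: 9.48
ee_pos: [0.4274, 0.2183, 0.0856]
ee_rot: [0.973, 0.229, -0.002, 0.0]
force: [1.2, 0.7, 0.9]
grip_width: 0.0
grasp_force: 0.0
t 9.4833 F [1.2 0.7 0.9] tool z [-0.003 -0.001 -1.   ] yaw 26.495375059683553
shift mm [ 1.7 -0.2 23.6]
```

```bash
python3 -m crank '{"linear":[[1,0,5],[0,0,5],[0,0,3],[0,0,3],[0,0,2],[0,0,2],[0,0,2],[0,0,1],[0,0,0],[0,0,0]],"delta_rot":[[0,0,0],[0,0,0],[0,0,0],[0,0,0],[0,0,0],[0,0,0],[0,0,0],[0,0,0],[0,0,0],[0,0,0]],"jaw":[0,0,0,0,0,0,0,0,0,0]}'
python3 -m crank '{"linear":[[0,0,1],[0,0,1],[0,0,0],[0,0,0],[0,0,0],[0,0,0],[0,0,0],[0,0,0],[0,0,0],[0,0,0]],"delta_rot":[[0,0,0],[0,0,0],[0,0,0],[0,0,0],[0,0,0],[0,0,0],[0,0,0],[0,0,0],[0,0,0],[0,0,0]],"jaw":[0,0,0,0,0,0,0,0,0,0]}'
```

```text
clock: 10.32
ee_pos: [0.4292, 0.2191, 0.0633]
ee_rot: [0.973, 0.229, -0.0, -0.0]
force: [0.9, -0.2, 0.9]
grip_width: 0.0002
grasp_force: 0.4
clock: 11.15
ee_pos: [0.4292, 0.219, 0.062]
ee_rot: [0.973, 0.229, 0.0, -0.0]
force: [-1.9, 0.2, 10.7]
grip_width: -0.0002
grasp_force: 5.2
```

The button bottomed out at a tip height of 45 mm, with 10.7 N. I'll lift clear, check it, then go behind the cover.

```bash
python3 -m crank '{"linear":[[0,0,-20],[0,0,-40],[0,0,-40],[0,0,-40],[0,0,-40],[0,0,-30],[0,0,0],[0,0,0],[0,0,0],[0,0,0]],"delta_rot":[[0,0,0],[0,0,0],[0,0,0],[0,0,0],[0,0,0],[0,0,0],[0,0,0],[0,0,0],[0,0,0],[0,0,0]],"jaw":[0,0,0,0,0,0,0,0,0,0]}' >/dev/null
python3 - <<'E'
from h import *
im,d=viewer.capture('side')
M=np.zeros(d.shape,bool);M[120:240,300:410]=1
P=pts('side',d,M);v,u=np.nonzero(M&(d>0));col=im[v,u].astype(int)
o=(P[:,:2]-C)@np.array([[np.cos(A),-np.sin(A)],[np.sin(A),np.cos(A)]])
w=(col.min(1)>150)&(abs(o[:,1])<.04)&(P[:,2]<.062)
for s in(1,-1):
    k=w&(s*o[:,1]>0);print(s,k.sum(),np.median(P[k,2]).round(4))
k=(abs(o[:,1])<.05)&(P[:,2]>.09)&(abs(o[:,0]-.07)<.03)
print('cover',np.percentile(o[k,0],[2,50,98]).round(3),P[k,2].max().round(3),np.polyfit(P[k,2],o[k,0],1))
s=read_state();print(s['ee_pos']);go(*own(.115,0),.27)
E
```

```text
1 6 0.0454
-1 13 0.0452
cover [0.049 0.084 0.093] 0.214 [0.04215926 0.07454853]
[0.42793246 0.21860022 0.26950185]
t 12.0333 F [ 0.5 -0.3 -0.7] tool z [-0.004 -0.001 -1.   ] yaw 26.499569993326066
shift mm [130.   23.8  -1. ]
```

```bash
python3 -m crank '{"linear":[[0,0,-10],[35,6,0],[35,6,0],[35,6,0],[35,6,0],[0,0,0],[0,0,25],[0,0,25],[0,0,17],[0,0,0]],"delta_rot":[[0,0,0],[0,0,0],[0,0,0],[0,0,0],[0,0,0],[0,0,0],[0,0,0],[0,0,0],[0,0,0],[0,0,0]],"jaw":[0,0,0,0,0,0,0,0,0,0]}'
python3 - <<'E'
from h import *
go(*own(.083,0),.212)
im,d=viewer.capture('side');save('m2.png',cv2.resize(im[100:290,230:450],(660,570)))
E
```

```text
clock: 12.87
ee_pos: [0.5621, 0.259, 0.2099]
ee_rot: [0.973, 0.229, -0.005, 0.0]
force: [0.2, -0.3, -0.8]
grip_width: -0.0
grasp_force: 0.0
t 12.8667 F [ 0.2 -0.3 -0.8] tool z [-0.009 -0.003 -1.   ] yaw 26.493341268810628
shift mm [-40.    0.1  -1.8]
```

View pics/m2.png

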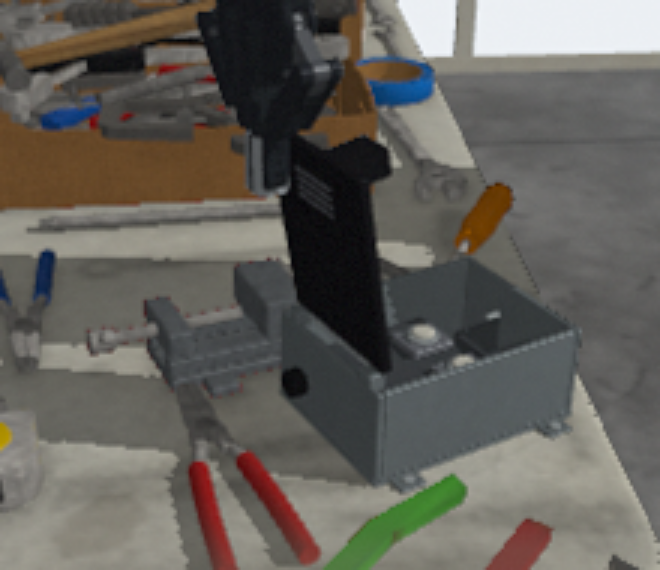

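The picture shows the fingertip behind the upright cover, at about (265,190), with both buttons low. I'm sweeping the cover down.

```bash
python3 -m crank '{"linear":[[-20,0,0],[-20,0,-2],[-15.5,0,1.5],[-15.5,0,1.5],[-15,0,5.5],[-15,0,5.5],[-13,0,9.5],[-13,0,9.5],[-10,0,12],[-10,0,12]],"delta_rot":[[0,0,0],[0,0,0],[0,0,0],[0,0,0],[0,0,0],[0,0,0],[0,0,0],[0,0,0],[0,0,0],[0,0,0]],"jaw":[0,0,0,0,0,0,0,0,0,0]}'
python3 -c "
from h import *
go(*own(-.0369,0),.126);go(*own(-.042,0),.095)"
```

```text
clock: 13.75
ee_pos: [0.4348, 0.1947, 0.1611]
ee_rot: [0.973, 0.229, 0.002, -0.0]
force: [0.8, 0.5, 1.0]
grip_width: 0.0001
grasp_force: 0.8
t 13.75 F [0.8 0.5 1. ] tool z [ 0.004  0.001 -1.   ] yaw 26.50321432253337
shift mm [-17.5  -0.6  35. ]
t 13.75 F [0.8 0.5 1. ] tool z [ 0.004  0.001 -1.   ] yaw 26.50321432253337
shift mm [-22.7  -0.7  66. ]
```

```bash
python3 -m crank '{"linear":[[-6.5,0,14.5],[-6.5,0,14.5],[-3,0,16],[-2,0,15],[0,0,3],[0,0,2],[0,0,2],[0,0,1],[0,0,1],[0,0,0]],"delta_rot":[[0,0,0],[0,0,0],[0,0,0],[0,0,0],[0,0,0],[0,0,0],[0,0,0],[0,0,0],[0,0,0],[0,0,0]],"jaw":[0,0,0,0,0,0,0,0,0,0]}'
python3 -m crank '{"linear":[[0,0,0],[0,0,0],[0,0,0],[0,0,0],[0,0,0],[0,0,0],[0,0,0],[0,0,0],[0,0,0],[0,0,0]],"delta_rot":[[0,0,0],[0,0,0],[0,0,0],[0,0,0],[0,0,0],[0,0,0],[0,0,0],[0,0,0],[0,0,0],[0,0,0]],"jaw":[0,0,0,0,0,0,0,0,0,0]}'
```

```text
clock: 14.58
ee_pos: [0.4184, 0.1867, 0.0909]
ee_rot: [0.973, 0.229, 0.001, -0.0]
force: [0.1, 0.2, 2.3]
grip_width: -0.0001
grasp_force: 0.8
clock: 15.42
ee_pos: [0.4178, 0.1865, 0.0904]
ee_rot: [0.973, 0.229, 0.0, -0.0]
force: [0.8, 0.5, 1.5]
grip_width: 0.0002
grasp_force: 1.0
```

```bash
python3 -m crank '{"linear":[[-3,0,0],[0,0,1],[0,0,1],[0,0,1],[0,0,0],[0,0,0],[0,0,0],[0,0,0],[0,0,0],[0,0,0]],"delta_rot":[[0,0,0],[0,0,0],[0,0,0],[0,0,0],[0,0,0],[0,0,0],[0,0,0],[0,0,0],[0,0,0],[0,0,0]],"jaw":[0,0,0,0,0,0,0,0,0,0]}'
```

```text
clock: 16.25
ee_pos: [0.4147, 0.185, 0.0896]
ee_rot: [0.973, 0.229, 0.0, 0.0]
force: [-6.6, -1.7, 35.3]
grip_width: 0.0002
grasp_force: 18.0
```

The cover is at the stop with 35 N, so I'm letting go, waiting and checking.

```bash
python3 -m crank '{"linear":[[0,0,-10],[0,0,-30],[0,0,-40],[0,0,-40],[0,0,-40],[0,0,-20],[0,0,0],[0,0,0],[0,0,0],[0,0,0]],"delta_rot":[[0,0,0],[0,0,0],[0,0,0],[0,0,0],[0,0,0],[0,0,0],[0,0,0],[0,0,0],[0,0,0],[0,0,0]],"jaw":[0,0,0,0,0,0,0,0,0,0]}'
for i in 1 2 3; do python3 -m crank '{"linear":[[0,0,0],[0,0,0],[0,0,0],[0,0,0],[0,0,0],[0,0,0],[0,0,0],[0,0,0],[0,0,0],[0,0,0]],"delta_rot":[[0,0,0],[0,0,0],[0,0,0],[0,0,0],[0,0,0],[0,0,0],[0,0,0],[0,0,0],[0,0,0],[0,0,0]],"jaw":[0,0,0,0,0,0,0,0,0,0]}'>/dev/null; done
python3 - <<'E'
from h import *
im,d=viewer.capture('side');save('m3.png',cv2.resize(im[100:290,230:450],(660,570)))
print(read_state()['force'])
E
```

```text
clock: 17.08
ee_pos: [0.4133, 0.1846, 0.2655]
ee_rot: [0.973, 0.229, -0.002, 0.0]
force: [-0.0, -0.7, 1.0]
grip_width: 0.0002
grasp_force: 0.0
[ 0.13480859 -0.08359754  0.20520954]
```

View pics/m3.png

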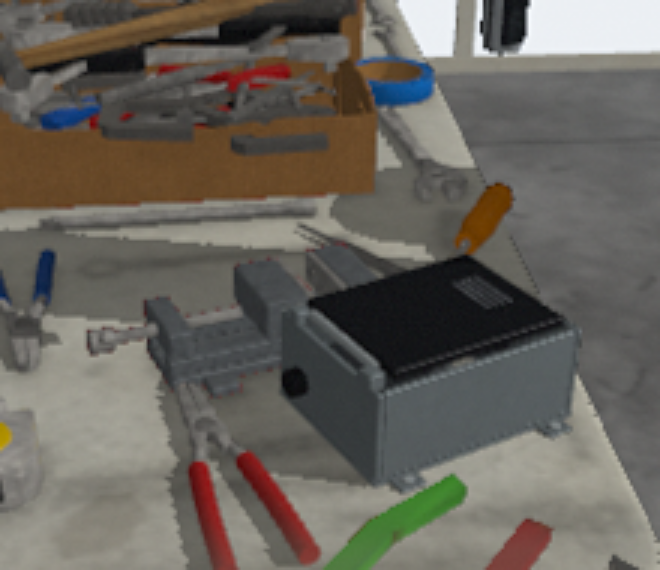

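The cover lies flat and shut at (440,310), 2.5 s after I let go. The gripper is well clear at (505,25), and the tools haven't moved.

```bash
python3 -c "
from rig import workorder
print(workorder.close_job())"
```

```text
the job is handed in; nothing more can be done
None
```

I popped the cover open, pushed the left (tripped) breaker's button fully in and latched the cover shut again. It was still shut when I handed the job in, with the arm clear and the loose tools unmoved in the last picture; no verdict came back.

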